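# Charge the spice mill with a nutmeg

## Robot

A 6-joint arm with a two-finger parallel gripper is mounted at the origin on the work surface. World frame = base frame: x ahead of the robot, y to its left, z up, the work surface at z = 0. Lengths are in m, angles in degrees, forces in N, time in s.
With the tool pointing down it reaches from about 0.4 to 0.825 m from the base axis. Payload 7 kg.
Tool frame: the origin (TCP) lies between the finger pads; the fingertips stand 19 mm ahead of it and the grasp point (between the pads) is the TCP; z points along the fingers, y is the line along which they close (so a half turn about z gives the same grasp; the last joint's range is limited). The gripper opens to 88 mm and grips with 3 to 60 N. Pads are 19 mm wide; open, the fingers measure 130 mm over their backs; the gripper's body (78 mm by 193 mm) begins 47 mm behind the grasp point.
Start: joints at [90.82, 20.546, 0.682, 0, -70.136, -16.507], TCP at [0.183, 0.65, 0.246] pointing down, gripper open.
Joint ranges: [-176.03, 176.03], [-82.01, 121.73], [-58.28, 71.71], [-173.87, 95.51], [-174.79, -0.11], [-173.66, 173.66]. Speed limits (degrees/s): [136.94, 136.94, 172.46, 180, 180, 180].

## Interface

Orientations are given as [roll, pitch, yaw] about the fixed x, y, z axes, in that order (R = Rz(yaw) Ry(pitch) Rx(roll)).
In Python, from plant import r gives the robot as it stands. The module is installed in compiled form; this text tells all that it offers.
- The arm moves only by the shell command python3 -m pendant 'ROWS' [OPENING] [FORCE]. ROWS is JSON, a list of rows, each a list of 6 numbers: the shift along the tool's x, y, z in mm, then the turn, a rotation vector about the tool's x, y, z in rad. In form: [[tx, ty, tz, wx, wy, wz], ...]. A call has 1 to 20 rows; each row is the pose to reach, as a shift and turn from the pose commanded when the call began, along the tool's axes at that moment; what a row does not reach only later rows make up. A row lasts 1/8 s, in which the tool goes at most 62.5 mm and 10.7 degrees, less where a joint would pass 70% of its speed; a pose out of reach is approached as far as the arm can. A call with a gripper value outside its range is refused whole. OPENING is the finger opening in mm, from 0 to 87.6, set as the call begins (- or left out, the last holds). The fingers move at their own pace and stop on an object; FORCE is the grip in N (left out, the last holds). Time passes only in rows, so rows that repeat a pose let the fingers close. It gives the time, the measured TCP pose, the force, the opening and the grip force at its end, in the units of the state.
- r.get_state(): the state, without advancing time (a new reading comes with each control period).
- r.capture(name): name is "scene" or "top" or "wrist"; returns the picture (384x512x3 uint8, red, green, blue); there is no depth.
- r.camera_params(name): a dict with "mtx" (3x3 intrinsics, pixels), "rvec" (rotation vector, rad) and "tvec" (3), from world to camera coordinates, as OpenCV has them; the wrist camera has in their place "mount" (4x4, takes a point from camera to tool coordinates, whose origin is the TCP and whose axes are the flange's). Camera axes: x right, y down, z forward; pixel columns grow to the right and rows downward; lengths in m; the calibration is good to about 2 mm. A picture is of the moment at which its call begins: read the wrist's pose just before it. camera_params takes no time and is no camera call.
- r.close_job(): hands the job in; it is judged then, once.
The state is a dict: "time_s": time; "joints": joint angles; "qd": joint speeds; "joint_torque": joint torques, N m; "tcp_pos": TCP position; "eef_rot": TCP orientation; "contact_force": force on the tool from outside, world axes, zero at the start; "moment": the same for the moment, N m; "gripper_width": finger opening in m; "gripper_force": force on a finger pad.
Only numpy, scipy, OpenCV 4.12 (cv2) and the standard library are available. Lean on these libraries where they do the work, as an engineer would, in place of code of your own. Each camera call takes 0.05 s, during which the arm holds its last target. There are 200 camera calls.

## Task

Pull the spice mill's red slide knob all the way out until it clicks, pick the nutmeg out of the spice box and drop it into the mill's opened chamber, then push the knob fully home so that the chamber is shut again. Leave the other things in the spice box and do not disturb the crock, the tumbler or the scoop.

Things in the scene. Friction and masses are not known exactly. Their poses are not given: they have to be found in the camera images.
- mill: Brown wooden hand mill with a steel top plate, fixed to the worktop, 110 (x) x 90 (y) x 74 (z) mm; origin at the centre of its underside. Its front, with the red knob, is its -x side; a small crank on its +x side stands 40 mm out, up to 67 mm high, and plays no part. Its place and yaw vary from run to run.
- mouth (a point): Centre of the 44 x 44 mm square hole in the mill's top plate, on the top surface (74 mm up, 12 mm behind the mill's centre along its +x); axes as the mill's. A flat aluminium gate 6 mm below the surface blocks the hole while the slide is home, and clears it when the slide is fully out.
- chamber (a point): Centre of the floor of the chamber under the mouth, 22 mm above the worktop; axes as the mill's. The chamber is 44 x 44 mm inside and runs 40 mm up from the floor to the gate.
- slide_knob (a joint): Travel of the slide in m: 0 = home (gate shut), 0.050 = fully out (gate open), along the mill's -x. It has a click stop at each end: pulling or pushing it over the click takes about 8 N, and within about 4 mm of either end it snaps to that end by itself; in between it stays where it is left (about 1 N of friction). Starts home.
- knob_grip (a point): Centre of the red knob, a disc 28 mm across and 16 mm thick whose axis lies level along the mill's x; it moves with the slide. 65 mm above the worktop, 85 mm in front of the mill's centre when home and 135 mm when out. It is carried by a 10 mm stem; 22 mm of gap between the knob and the mill's front when home.
- spice_box: Open pale wooden box, fixed, 170 (x) x 240 (y) x 35 (z) mm outside, walls and floor 5 mm; origin at the centre of its underside. Holds the nutmeg and the other spices, one in each of six places 80 mm apart in x and 75 mm in y, not divided; which lies where varies. The box and the mill stand left and right in front of the robot, either way round.
- nutmeg: The nutmeg: dark brown, egg-like, 31 mm along its own x, 25 mm across, about 12 g, lying on the box floor; origin at its centre. The only dark brown thing in the box.
- cinnamon0: Cinnamon stick, reddish-brown rod 70 mm long along its x, 13 mm across, lying in the box; origin at its centre. Stays in the box.
- cinnamon1: Cinnamon stick, reddish-brown rod 70 mm long along its x, 13 mm across, lying in the box; origin at its centre. Stays in the box.
- cinnamon2: Cinnamon stick, reddish-brown rod 70 mm long along its x, 13 mm across, lying in the box; origin at its centre. Stays in the box.
- cork: Cork stopper, 28 mm across, 26 mm tall, standing in the box; origin at its centre. Stays in the box.
- walnut: Walnut, pale tan ball 34 mm across, in the box; origin at its centre. Stays in the box.
- crock: White ceramic crock with a cork-rimmed lid, 116 mm across, 171 mm tall with its knob, beyond the work; origin at the centre of its underside. Bystander.
- tumbler: Glass tumbler, 70 mm across, 95 mm tall, on the far left; origin at the centre of its underside. Bystander.
- scoop: Orange plastic scoop lying on the far right, bowl 90 x 60 x 30 mm, its handle reaches 133 mm from the origin (centre of the bowl's underside) along its -x. Bystander.
Things that resemble listed ones, but are neither listed nor needed, are in the scene too. Leave any green or turquoise look-alike of the walnut alone.

How it is judged:
By the outcome, as a careful person would: the job done as asked, in the order asked, and still so for the second after the job is handed in, with the robot touching nothing.
It also fails if it takes over 64 s, if anything falls off the work surface, if the arm or the gripper's body presses on something with over 40 N, if the wrist force passes 120 N, or if a joint passes its speed limit or range.

## Working session

There is one attempt and no reset: what is moved stays moved. The work goes in short steps, Python scripts to look and compute and a shell command to move; the robot and the scene stay as the last step left them, time stands still between calls to the robot, and variables do not carry over. Pictures are saved under pics/ and viewed, at most 10 in all, crops included, and the job is handed in when it is done.

```bash
mkdir -p pics
python3 - <<'E'
from plant import r
import cv2,numpy as np
for n in("scene","top"):
    p=r.camera_params(n);print(n,np.round(p["mtx"],1).tolist(),p["rvec"],p["tvec"])
    cv2.imwrite(f"pics/{n}0.png",r.capture(n)[:,:,::-1])
print(r.camera_params("wrist"));s=r.get_state();print(s)
E
```

```text
scene [[404.8, 0.0, 255.8], [0.0, 404.8, 191.1], [0.0, 0.0, 1.0]] [ 1.20970846  2.20972815 -1.03590254] [ 0.30043216 -0.23705884  1.53834644]
top [[426.9, 0.0, 257.8], [0.0, 426.9, 194.9], [0.0, 0.0, 1.0]] [ 2.14453734 -2.18488176  0.14010764] [0.01385709 0.57584776 1.46300757]
{'mtx': array([[333.22614914,   0.        , 253.54948803],
       [  0.        , 333.22614914, 190.76143383],
       [  0.        ,   0.        ,   1.        ]]), 'mount': array([[-2.54312351e-04, -9.63454999e-01, -2.67870119e-01,
         7.17630610e-02],
       [ 9.99999941e-01, -1.83601715e-04, -2.89021956e-04,
         2.28187488e-04],
       [ 2.29278235e-04, -2.67870177e-01,  9.63454989e-01,
        -1.39194217e-01],
       [ 0.00000000e+00,  0.00000000e+00,  0.00000000e+00,
         1.00000000e+00]])}
{'time_s': 0.1, 'joints': array([ 9.08211749e+01,  2.05864314e+01,  6.38095475e-01, -1.78567628e-02,
       -7.01346681e+01, -1.65076650e+01]), 'qd': array([ 0.094517  , -0.08318978,  0.11184065,  0.02900321, -0.04820193,
        0.03152879]), 'joint_torque': array([-1.83601682e-03, -5.84164846e+01,  2.93755013e+01,  7.01574907e+00,
        1.01537336e-02, -4.51062726e-05]), 'tcp_pos': array([0.18240562, 0.64945923, 0.24471908]), 'eef_rot': array([ 1.79915647e+02, -7.49180978e-03, -1.56925647e+01]), 'contact_force': array([-0.26756441,  0.17324441, -0.46846499]), 'moment': array([-0.02534205,  0.04694021,  0.00679636]), 'gripper_force': 0.0, 'gripper_width': 0.08739421250150123}
```

View pics/top0.png

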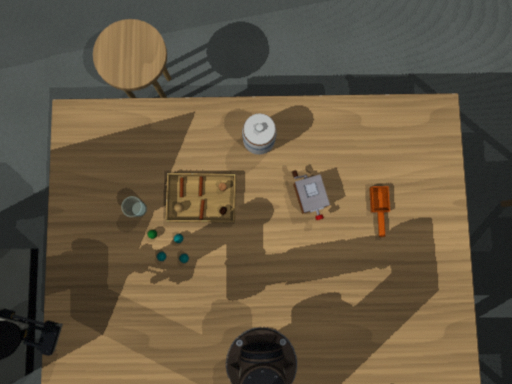

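View pics/scene0.png

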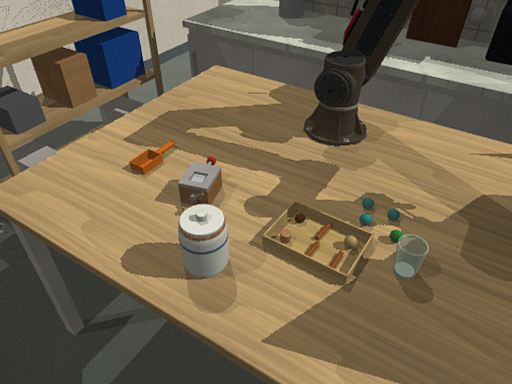

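Top view: box spans (165,171)–(237,222), with the nutmeg at about (223,210). The mill is at about (311,194) and its red knob at (320,217), to the right, with the knob facing the robot.

```bash
cat > h.py <<'E'
from plant import r
import cv2,numpy as np
from scipy.spatial.transform import Rotation as R
def tool(s=None):
    s=s or r.get_state(); return R.from_euler('xyz',s["eef_rot"],degrees=True).as_matrix(),np.array(s["tcp_pos"])
def cast(n,px,z,pose=None):
    p=r.camera_params(n);d=np.linalg.solve(p["mtx"],[px[0],px[1],1.])
    if n=="wrist":
        Rt,t=pose;M=p["mount"];d=Rt@M[:3,:3]@d;c=Rt@M[:3,3]+t
    else:
        Rc=cv2.Rodrigues(p["rvec"])[0];d=Rc.T@d;c=-Rc.T@p["tvec"]
    return c+d*(z-c[2])/d[2]
def blobs(img,f,amin=8):
    h=cv2.cvtColor(img,cv2.COLOR_RGB2HSV).astype(int);m=f(h[...,0],h[...,1],h[...,2]).astype(np.uint8)
    n,l,st,c=cv2.connectedComponentsWithStats(m)
    return [(st[i,4],c[i],l==i) for i in range(1,n) if st[i,4]>=amin]
red=lambda h,s,v:((h<5)|(h>174))&(s>170)&(v>70)
def delta(target,Rtgt,pose):
    Rt,t=pose;return np.round(Rt.T@(np.array(target)-t)*1000,1),np.round(R.from_matrix(Rt.T@Rtgt).as_rotvec(),3)
E
python3 - <<'E'
from h import *
im=r.capture("top")
cv2.imwrite("pics/top1.png",cv2.resize(im[160:235,160:345,::-1],None,fx=4.3,fy=4.3,interpolation=cv2.INTER_CUBIC))
for a,c,m in blobs(im,red): print("red",a,c,cast("top",c,.065))
print("nut",cast("top",(223,210),.017))
h=cv2.cvtColor(im,cv2.COLOR_RGB2HSV)
for a,c,m in blobs(im[165:225,285:340],lambda h,s,v:(s<60)&(v>70),100):
    rc=cv2.minAreaRect(np.argwhere(m)[:,::-1].astype(np.float32)); print(a,c+[285,165],rc,[cast("top",q+[285,165],.074)[:2].round(3) for q in cv2.boxPoints(rc)])
E
```

```text
red 25 [318.88 216.88] [ 0.49292071 -0.20375901  0.065     ]
nut [0.52663158 0.12688484 0.017     ]
939 [311.84132055 193.04685836] ((27.270641326904297, 28.568809509277344), (42.431705474853516, 27.01070213317871), 73.3007583618164) [array([ 0.631, -0.119]), array([ 0.656, -0.209]), array([ 0.515, -0.246]), array([ 0.49 , -0.157])]
```

View pics/top1.png

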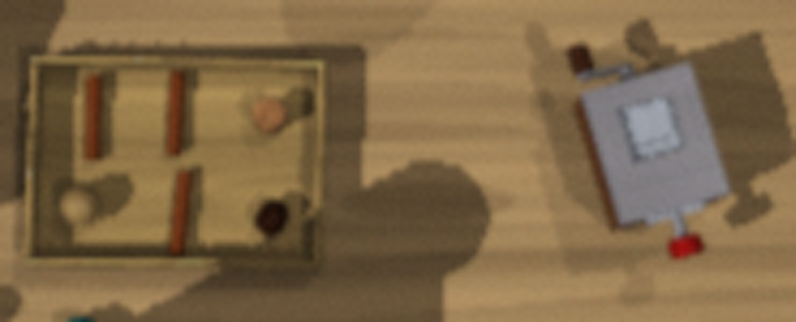

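```bash
python3 -m pendant '[[52,31,0,0,0,0.15],[105,61,0,0,0,0.3],[157,92,0,0,0,0.46],[210,122,0,0,0,0.61],[262,153,0,0,0,0.76],[315,184,0,0,0,0.92],[367,214,0,0,0,1.07],[420,245,0,0,0,1.22],[432,300,5,0,0,1.38],[444,355,10,0,0,1.53],[457,409,15,0,0,1.68],[469,464,20,0,0,1.84],[481,519,25,0,0,1.99],[493,574,30,0,0,2.14],[506,628,35,0,0,2.3],[518,683,40,0,0,2.45],[530,738,45,0,0,2.6],[530,738,45,0,0,2.6],[530,738,45,0,0,2.6],[530,738,45,0,0,2.6]]'
python3 - <<'E'
from h import *
s=r.get_state();P=tool(s);im=r.capture("wrist");print(s["joints"].round(0),s["tcp_pos"],s["eef_rot"])
cv2.imwrite("pics/w0.png",im[:,:,::-1])
for a,c,m in blobs(im,red,60): print(a,c,cast("wrist",c,.070,P))
E
```

```text
time_s: 2.65
tcp_pos: [0.4934, -0.2031, 0.2007]
eef_rot: [180.0, 0.0, -164.6]
contact_force: [-0.7, -0.9, 0.1]
gripper_width: 0.0878
gripper_force: 0.0
[ -1.   9. -21.  -0. -60. -73.] [ 0.49343767 -0.20307818  0.2006847 ] [ 1.79998493e+02  1.34884925e-02 -1.64550543e+02]
569 [250.48681898 187.29525483] [ 0.49372774 -0.20563498  0.07      ]
```

View pics/w0.png

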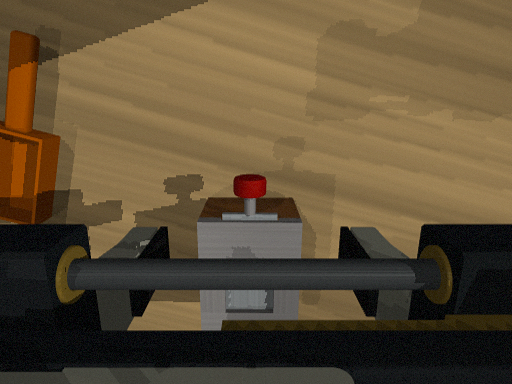

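The knob is at (250,187) in the wrist view, and the mill's edges line up with the tool, so yaw ≈15.4°. Next I descend and grip.

```bash
python3 -m pendant '[[0,-2.5,45,0,0,0],[0,-2.5,90,0,0,0],[0,-2.5,120,0,0,0],[0,-2.5,137,0,0,0],[0,-2.5,137,0,0,0],[0,-2.5,137,0,0,0]]' && python3 -m pendant '[[0,0,0,0,0,0],[0,0,0,0,0,0],[0,0,0,0,0,0],[0,0,0,0,0,0],[0,0,0,0,0,0],[0,0,0,0,0,0],[0,0,0,0,0,0],[0,0,0,0,0,0]]' 10 50
```

```text
time_s: 3.45
tcp_pos: [0.4948, -0.2059, 0.0645]
eef_rot: [-180.0, 0.1, -164.6]
contact_force: [0.8, 0.0, 0.5]
gripper_width: 0.0873
gripper_force: 0.0
time_s: 4.45
tcp_pos: [0.4939, -0.2065, 0.0636]
eef_rot: [-180.0, -0.0, -164.7]
contact_force: [-0.6, -1.5, 0.5]
gripper_width: 0.0267
gripper_force: 50.0
```

```bash
python3 -m pendant '[[4,0,0,0,0,0],[8,0,0,0,0,0],[14,0,0,0,0,0],[22,0,0,0,0,0],[30,0,0,0,0,0],[38,0,0,0,0,0],[44,0,0,0,0,0],[48,0,0,0,0,0],[51,0,0,0,0,0],[52,0,0,0,0,0],[52,0,0,0,0,0],[52,0,0,0,0,0]]'
```

```text
time_s: 5.95
tcp_pos: [0.4455, -0.2197, 0.0637]
eef_rot: [-180.0, 0.2, -164.6]
contact_force: [6.9, 2.1, -6.1]
gripper_width: 0.0266
gripper_force: 50.0
```

```bash
python3 -m pendant '[[-2,0,0,0,0,0],[-2,0,0,0,0,0],[-2,0,0,0,0,0],[-2,0,0,0,0,0],[-2,0,-40,0,0,0],[-2,0,-90,0,0,0],[-2,0,-140,0,0,0],[-2,0,-185,0,0,0],[-2,0,-185,0,0,0],[-2,0,-185,0,0,0]]' 87
python3 - <<'E'
from h import *
s=r.get_state();P=tool(s);im=r.capture("wrist")
t=r.capture("top")
cv2.imwrite("pics/w1.png",np.vstack([im[100:340],cv2.resize(t[160:235,280:345],(512,591),interpolation=cv2.INTER_CUBIC)[:345]])[:,:,::-1])
for a,c,m in blobs(im,red,60): print(a,c,cast("wrist",c,.070,P))
for a,c,m in blobs(t,red): print("top",a,c,cast("top",c,.065))
dark=lambda h,s,v:(v<60)
for a,c,m in blobs(t[175:217,170:232],dark,15):
    print("nut",a,c+[170,175],cast("top",c+[170,175],.0175))
print("mouth",cast("top",(311.6,189.8),.074),P[1])
E
```

```text
time_s: 7.2
tcp_pos: [0.4452, -0.2195, 0.2482]
eef_rot: [180.0, 0.0, -164.7]
contact_force: [0.7, -0.0, -0.3]
gripper_width: 0.087
gripper_force: 0.0
415 [254.19759036 175.55903614] [ 0.44552488 -0.21867001  0.07      ]
nut 38 [223.21052632 209.89473684] [0.52694785 0.1261034  0.0175    ]
mouth [ 0.58552366 -0.18078826  0.074     ] [ 0.44520245 -0.2194939   0.24818751]
```

View pics/w1.png

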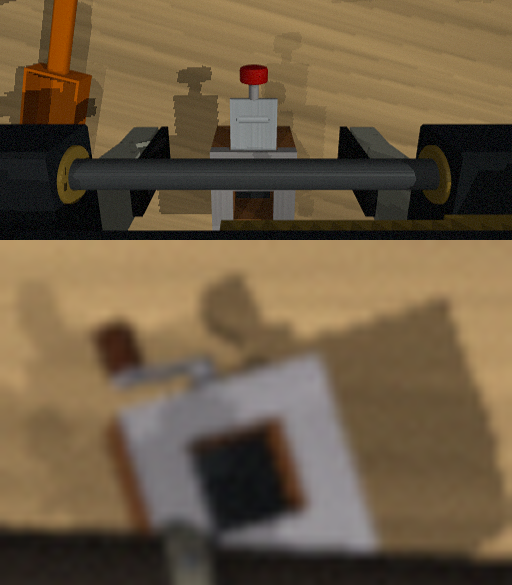

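The gate is open: a dark chamber shows in the top view, and the knob is out at (.4455,-.219). Next I move over the nutmeg.

```bash
python3 -m pendant '[[-24,45,0,0,0,0],[-49,89,0,0,0,0],[-73,134,0,0,0,0],[-97,178,0,0,0,0],[-121,223,10,0,0,0],[-146,267,30,0,0,0],[-170,312,60,0,0,0],[-170,312,78,0,0,0],[-170,312,78,0,0,0],[-170,312,78,0,0,0]]' 42
python3 - <<'E'
from h import *
s=r.get_state();P=tool(s);im=r.capture("wrist")
cv2.imwrite("pics/w2.png",im[:,:,::-1])
dark=lambda h,s,v:(v<75)&(s>60)
for a,c,m in blobs(im[120:270],dark,150):
    rc=cv2.minAreaRect(np.argwhere(m)[:,::-1].astype(np.float32))
    w=cast("wrist",c+[0,120],.0185,P); print(a,c+[0,120],rc,w,delta(w,P[0],P)[0])
print(s["tcp_pos"])
E
```

```text
time_s: 8.55
tcp_pos: [0.5271, 0.1258, 0.1707]
eef_rot: [-180.0, -0.0, -164.7]
contact_force: [-0.7, 0.1, 1.1]
gripper_width: 0.0418
gripper_force: 0.0
448 [445.97321429 131.40178571] ((447.5, 11.5), (23.0, 31.0), 90.0) [0.4400083  0.27436946 0.0185    ] [ 44.7 166.4 152.1]
759 [252.75625823 180.16205534] ((252.75001525878906, 60.25001525878906), (26.870054244995117, 33.23401641845703), 45.0) [0.52605078 0.12470093 0.0185    ] [  1.3  -0.7 152.2]
180 [335.13888889 184.92222222] ((332.1094970703125, 79.05108642578125), (15.707173347473145, 66.69507598876953), 25.016895294189453) [0.51063524 0.19766981 0.0185    ] [ -3.2  73.7 152.2]
2868 [402.06101813 240.07949791] ((414.407470703125, 123.24171447753906), (45.8313102722168, 154.1550750732422), 86.98721313476562) [0.5450194  0.27650915 0.0185    ] [-57.2 140.7 152.1]
2961 [ 94.92198582 240.39074637] ((89.49998474121094, 124.0), (154.99996948242188, 39.99999237060547), 0.0) [ 0.6223879  -0.00419706  0.0185    ] [ -57.6 -150.5  152.3]
335 [205.3880597  244.54925373] ((203.5, 122.0), (32.0, 19.0), 90.0) [0.59883141 0.09784986 0.0185    ] [-61.8 -45.8 152.2]
309 [301.48543689 244.96763754] ((303.5726318359375, 122.68290710449219), (17.905683517456055, 33.133506774902344), 2.2906100749969482) [0.57504198 0.18616479 0.0185    ] [-62.2  45.6 152.2]
[0.52713293 0.12580403 0.17070567]
```

View pics/w2.png

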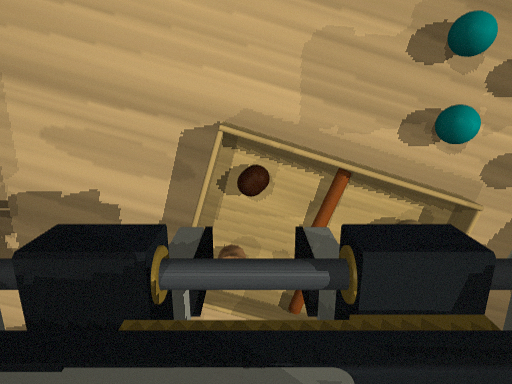

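Nutmeg at (253,180), long axis up-right in the image, with two box walls close to it. I'll check the wall clearances from this same picture.

Run:
```python
from h import *
P=(R.from_euler('xyz',[180,0,-164.7],degrees=True).as_matrix(),np.array([.52713,.1258,.1707]))
im=cv2.imread("pics/w2.png")
for p in [(222,128),(200,205),(480,207),(350,168)]: print(p,cast("wrist",p,.035,P).round(4))
x=im[120:215,180:380];cv2.imwrite("pics/w2c.png",cv2.resize(x,None,fx=4,fy=4,interpolation=cv2.INTER_CUBIC))
```

```text
(222, 128) [0.4866 0.0881 0.035 ]
(200, 205) [0.5556 0.0854 0.035 ]
(480, 207) [0.4932 0.3204 0.035 ]
(350, 168) [0.4904 0.1998 0.035 ]
```

View pics/w2c.png

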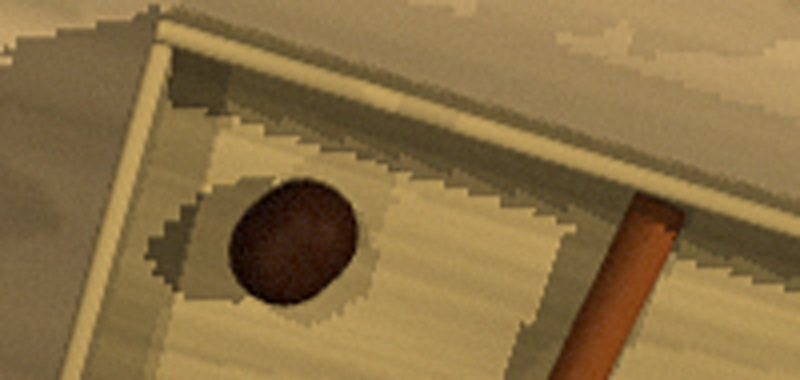

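```bash
python3 -m pendant '[[-1,0,15,0,0,0.17],[-1,0,30,0,0,0.34],[-1,0,45,0,0,0.51],[-1,0,60,0,0,0.68],[-1,0,75,0,0,0.85],[-1,0,90,0,0,1.02],[-1,0,100,0,0,1.14],[-1,0,106,0,0,1.14],[-1,0,106,0,0,1.14],[-1,0,106,0,0,1.14]]' 35 30
python3 - <<'E'
from h import *
s=r.get_state();P=tool(s);im=r.capture("wrist");cv2.imwrite("pics/w3.png",im[:,:,::-1])
print(P[1],s["eef_rot"],s["joints"].round(0))
E
```

```text
time_s: 9.85
tcp_pos: [0.529, 0.1256, 0.0652]
eef_rot: [179.9, -0.2, 130.1]
contact_force: [-0.5, 0.4, 0.1]
gripper_width: 0.0349
gripper_force: 0.0
[0.52903014 0.12560372 0.06519464] [ 1.79926586e+02 -1.53485706e-01  1.30095588e+02] [  34.   19.  -29.   -0.  -42. -174.]
```

View pics/w3.png

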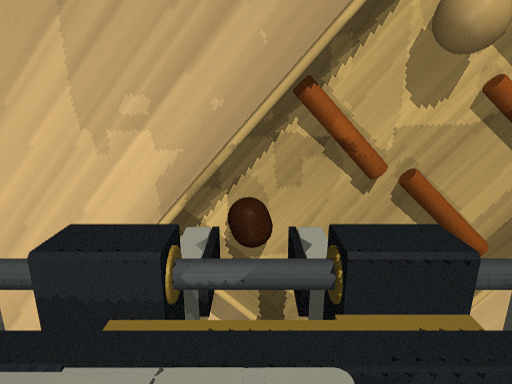

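Nutmeg at (250,222), centred between the fingers with its long axis across the closing line. Joint 6 is at its limit, though, so I'll rise and take the half-turn-equivalent grasp.

```bash
python3 -m pendant '[[0,0,-15,0,0,-0.18],[0,0,-30,0,0,-0.36],[0,0,-40,0,0,-0.54],[0,0,-40,0,0,-0.72],[0,0,-40,0,0,-0.9],[0,0,-40,0,0,-1.08],[0,0,-40,0,0,-1.26],[0,0,-40,0,0,-1.44],[0,0,-40,0,0,-1.62],[0,0,-40,0,0,-1.8],[0,0,-40,0,0,-1.98],[0,0,-40,0,0,-2.16],[0,0,-40,0,0,-2.34],[0,0,-40,0,0,-2.52],[0,0,-40,0,0,-2.7],[0,0,-40,0,0,-2.88],[0,0,-40,0,0,-3.06],[0,0,-40,0,0,-3.12],[0,0,-40,0,0,-3.12],[0,0,-40,0,0,-3.12]]'
python3 - <<'E'
from h import *
s=r.get_state();P=tool(s);im=r.capture("wrist");cv2.imwrite("pics/w4.png",im[:,:,::-1])
print(P[1],s["eef_rot"],s["joints"].round(1))
for a,c,m in blobs(im[120:255],lambda h,s,v:(v<75)&(s>60),150):
    w=cast("wrist",c+[0,120],.0185,P); print(a,c+[0,120],w,delta(w,P[0],P)[0])
E
```

```text
time_s: 12.4
tcp_pos: [0.5288, 0.1255, 0.1048]
eef_rot: [-180.0, 0.2, -51.2]
contact_force: [0.1, 0.3, -0.2]
gripper_width: 0.0351
gripper_force: 0.0
[0.52882091 0.12550737 0.10479993] [-1.79961347e+02  1.64776932e-01 -5.12003416e+01] [ 33.9  16.1 -26.3  -0.2 -47.6   5.1]
2942 [105.41094494 231.81509177] [0.5988162  0.21012152 0.0185    ] [ -21.8 -107.5   86.4]
1207 [256.23529412 203.97597349] [0.52661891 0.12469662 0.0185    ] [-0.5  2.3 86.3]
2306 [392.13139636 239.34084996] [0.43205235 0.08351229 0.0185    ] [-27.7 101.8  86.3]
218 [213.13761468 243.28440367] [0.53223458 0.16818266 0.0185    ] [-30.9 -29.3  86.4]
221 [293.45701357 241.88235294] [0.48697698 0.1303161  0.0185    ] [-29.7  29.7  86.4]
```

View pics/w4.png

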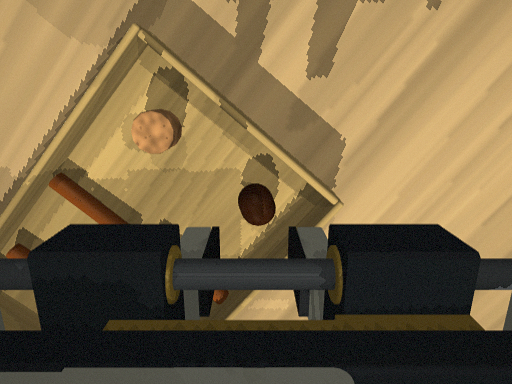

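Nutmeg at (256,204), consistent with before; the box corner is to its right. I go down in two stages.

```bash
python3 -m pendant '[[0,0,20,0,0,0],[0,0,40,0,0,0],[0,0,50,0,0,0],[0,0,56,0,0,0],[0,0,60,0,0,0]]' && python3 -m pendant '[[0,0,4,0,0,0],[0,0,8,0,0,0],[0,0,13,0,0,0],[0,0,17,0,0,0],[0,0,17,0,0,0]]'
```

```text
time_s: 13.08
tcp_pos: [0.5289, 0.1257, 0.0446]
eef_rot: [-180.0, 0.2, -51.1]
contact_force: [0.7, -1.0, -0.0]
gripper_width: 0.0347
gripper_force: 0.0
time_s: 13.7
tcp_pos: [0.5284, 0.1255, 0.0272]
eef_rot: [180.0, 0.2, -51.1]
contact_force: [0.8, -0.5, -0.2]
gripper_width: 0.0355
gripper_force: 0.0
```

```bash
python3 -m pendant '[[0,0,0,0,0,0],[0,0,0,0,0,0],[0,0,0,0,0,0],[0,0,0,0,0,0],[0,0,0,0,0,0]]' 5 12 && python3 -m pendant '[[0,0,-10,0,0,0],[0,0,-30,0,0,0],[0,0,-60,0,0,0],[0,0,-100,0,0,0],[0,0,-130,0,0,0],[0,0,-130,0,0,0],[0,0,-130,0,0,0]]'
python3 - <<'E'
from h import *
P=tool();print(delta([.587,-.180,.157],R.from_euler('xyz',[180,0,15.4],degrees=True).as_matrix(),P), r.get_state()["joints"].round(0))
E
```

```text
time_s: 14.32
tcp_pos: [0.5287, 0.1257, 0.0277]
eef_rot: [-180.0, 0.2, -51.1]
contact_force: [0.5, 1.0, 0.4]
gripper_width: 0.0258
gripper_force: 12.0
time_s: 15.2
tcp_pos: [0.5285, 0.1252, 0.1576]
eef_rot: [-180.0, 0.2, -51.1]
contact_force: [-0.7, -0.0, 0.6]
gripper_width: 0.0258
gripper_force: 12.0
(array([274.3, 145.9,  -0.3]), array([-0.002,  0.003, -1.161])) [ 34.  13. -23.  -0. -55.   5.]
```

```bash
python3 -m pendant '[[39,21,0,0,0,-0.16],[78,42,0,0,0,-0.33],[117,62,0,0,0,-0.5],[157,83,0,0,0,-0.66],[196,104,0,0,0,-0.83],[235,125,0,0,0,-1.0],[274,146,0,0,0,-1.16],[274,146,0,0,0,-1.16],[274,146,0,0,0,-1.16]]'
python3 - <<'E'
from h import *
s=r.get_state();P=tool(s);im=r.capture("wrist")
t=r.capture("top")
cv2.imwrite("pics/w5.png",np.vstack([im[60:330],cv2.resize(t[165:235,270:350],(512,448),interpolation=cv2.INTER_CUBIC)[:330]])[:,:,::-1])
print(P[1],s["gripper_width"],s["joints"].round(0))
E
```

```text
time_s: 16.32
tcp_pos: [0.5864, -0.1797, 0.1555]
eef_rot: [-179.8, 0.2, 15.2]
contact_force: [-0.8, 0.7, 0.5]
gripper_width: 0.0256
gripper_force: 12.0
[ 0.58641916 -0.17966388  0.15551584] 0.025603928140541486 [  1.  19. -14.  -0. -57. 104.]
```

View pics/w5.png

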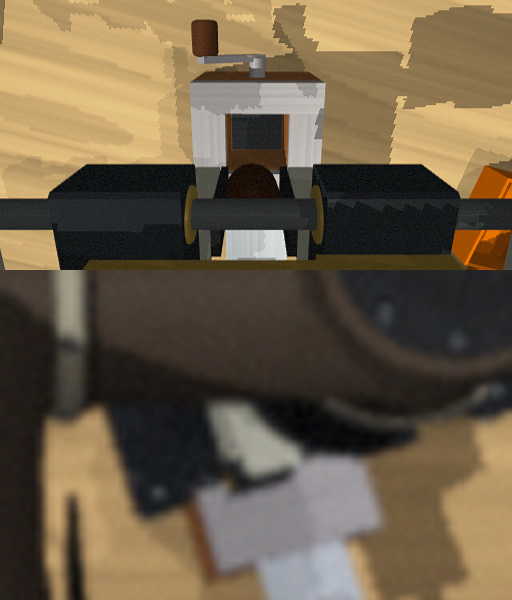

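The nutmeg is held at about (253,245) full-frame. The mouth's back edge is at row 173, columns 228–286, so I'll compute the fit from that.

Run:
```python
from h import *
P=(R.from_euler('xyz',[-179.8,.2,15.2],degrees=True).as_matrix(),np.array([.58642,-.17966,.15552]))
for p in [(228,173),(286,173)]: print(delta(cast("wrist",p,.074,P),P[0],P)[0])
```

```text
[ 22.9 -17.4  81.5]
[22.9 21.9 81.4]
```

```bash
python3 -m pendant '[[1,2,15,0,0,0],[1,2,30,0,0,0],[1,2,45,0,0,0],[1,2,53,0,0,0],[1,2,57,0,0,0],[1,2,57,0,0,0],[1,2,57,0,0,0]]' && python3 -m pendant '[[0,0,0,0,0,0],[0,0,0,0,0,0],[0,0,0,0,0,0],[0,0,0,0,0,0],[0,0,0,0,0,0],[0,0,-30,0,0,0],[0,0,-60,0,0,0],[0,0,-90,0,0,0],[0,0,-90,0,0,0]]' 60
python3 - <<'E'
from h import *
s=r.get_state();P=tool(s);im=r.capture("wrist");t=r.capture("scene")
cv2.imwrite("pics/w6.png",im[:,:,::-1])
for a,c,m in blobs(im[100:260,150:350],lambda h,s,v:(v<75)&(s>60),60):
    c=c+[150,100];print(a,c,delta(cast("wrist",c,.035,P),P[0],P)[0],im[int(c[1]),int(c[0])])
for dx in(-14,-7,0,7,14):   # chamber floor samples along tool x (mill x)
    row=[]
    for dy in(-14,-7,0,7,14):
        M=r.camera_params("wrist")
        w=P[0]@np.array([dx/1e3,dy/1e3,0])+[.587,-.180,0];w[2]=.034
        c=np.linalg.inv(M["mount"])@np.r_[P[0].T@(w-P[1]),1]
        u=M["mtx"]@c[:3];u=(u[:2]/u[2]).astype(int);row.append((tuple(u.tolist()),im[u[1],u[0]].tolist()))
    print(row)
E
```

```text
time_s: 17.3
tcp_pos: [0.5889, -0.1812, 0.1002]
eef_rot: [-179.9, 0.0, 15.3]
contact_force: [-0.1, -0.2, 0.9]
gripper_width: 0.0259
gripper_force: 12.0
time_s: 18.42
tcp_pos: [0.5902, -0.1815, 0.1926]
eef_rot: [-179.9, -0.2, 15.4]
contact_force: [0.2, 0.0, 0.2]
gripper_width: 0.0605
gripper_force: 0.0
64 [199.      109.09375] [ 62.6 -47.3 157.8] [72 42 20]
210 [212.86190476 108.7952381 ] [ 62.8 -35.3 157.8] [59 36 21]
740 [250.40135135 135.61486486] [ 39.8  -2.8 157.7] [72 72 71]
1894 [251.76029567 196.14466737] [-16.   -1.7 157.5] [24 11  7]
378 [186.34391534 245.42857143] [-65.6 -65.1 157.4] [23 22 25]
412 [320.7184466  245.00728155] [-65.2  64.9 157.3] [12 12  9]
[((236, 197), [30, 34, 30]), ((243, 197), [28, 27, 29]), ((251, 197), [23, 17, 13]), ((258, 197), [21, 9, 9]), ((266, 197), [13, 19, 17])]
[((236, 189), [16, 23, 21]), ((243, 189), [32, 19, 10]), ((251, 189), [33, 19, 2]), ((258, 189), [34, 16, 8]), ((266, 189), [16, 11, 2])]
[((236, 182), [30, 27, 29]), ((243, 182), [31, 20, 17]), ((251, 182), [41, 22, 14]), ((258, 182), [26, 16, 3]), ((266, 182), [23, 12, 8])]
[((235, 175), [29, 33, 32]), ((243, 175), [20, 12, 1]), ((251, 175), [29, 19, 0]), ((258, 175), [26, 6, 4]), ((266, 175), [25, 33, 28])]
[((235, 167), [152, 147, 144]), ((243, 167), [154, 150, 146]), ((251, 167), [159, 154, 150]), ((258, 167), [158, 152, 150]), ((266, 167), [161, 159, 155])]
```

A brown blob sits mid-chamber inside the mouth and the gripper is empty. Next I regrip the knob and push it home.

```bash
python3 -m pendant '[[-50,-2,0,0,0,0],[-100,-2,0,0,0,0],[-149,-2,0,0,0,0],[-149,-2,40,0,0,0],[-149,-2,80,0,0,0],[-149,-2,115,0,0,0],[-149,-2,128,0,0,0],[-149,-2,128,0,0,0],[-149,-2,128,0,0,0]]' 87 && python3 -m pendant '[[0,0,0,0,0,0],[0,0,0,0,0,0],[0,0,0,0,0,0],[0,0,0,0,0,0],[0,0,0,0,0,0],[0,0,0,0,0,0],[0,0,0,0,0,0]]' 10 50
```

```text
time_s: 19.65
tcp_pos: [0.4451, -0.2187, 0.0628]
eef_rot: [-179.9, -0.0, 15.4]
contact_force: [-1.3, -0.2, -0.5]
gripper_width: 0.0871
gripper_force: 0.0
time_s: 20.52
tcp_pos: [0.4446, -0.2196, 0.0619]
eef_rot: [-179.9, 0.1, 15.4]
contact_force: [0.8, -9.3, -5.0]
gripper_width: 0.0266
gripper_force: 50.0
```

```bash
python3 -m pendant '[[4,0,0,0,0,0],[8,0,0,0,0,0],[14,0,0,0,0,0],[22,0,0,0,0,0],[30,0,0,0,0,0],[38,0,0,0,0,0],[44,0,0,0,0,0],[48,0,0,0,0,0],[51,0,0,0,0,0],[52,0,0,0,0,0],[52,0,0,0,0,0],[52,0,0,0,0,0]]'
```

```text
time_s: 22.02
tcp_pos: [0.4929, -0.2065, 0.0618]
eef_rot: [-179.9, 0.2, 15.3]
contact_force: [-4.4, -11.0, 2.7]
gripper_width: 0.0267
gripper_force: 50.0
```

```bash
python3 -m pendant '[[-1,0,0,0,0,0],[-1,0,0,0,0,0],[-1,0,0,0,0,0],[-1,0,0,0,0,0],[-1,0,-40,0,0,0],[-1,0,-90,0,0,0],[-1,0,-140,0,0,0],[-61,0,-190,0,0,0],[-121,0,-190,0,0,0],[-121,0,-190,0,0,0],[-121,0,-190,0,0,0]]' 87
python3 - <<'E'
from h import *
s=r.get_state();P=tool(s);im=r.capture("wrist")
def prj(n,w):
    p=r.camera_params(n)
    if n=="wrist": c=np.linalg.inv(p["mount"])@np.r_[P[0].T@(np.array(w)-P[1]),1];u=p["mtx"]@c[:3];return (u[:2]/u[2]).round().astype(int)
    return cv2.projectPoints(np.array([w]),p["rvec"],p["tvec"],p["mtx"],None)[0].ravel().round().astype(int)
sc=r.capture("scene");tp=r.capture("top")
for n,i in(("wrist",im),("scene",sc),("top",tp)):
    u=prj(n,[.587,-.18,.068]);print(n,"mouth",u,i[u[1],u[0]] if 0<=u[1]<384 and 0<=u[0]<512 else None)
for n,i in(("wrist",im),("top",tp),("scene",sc)):
    for a,c,m in blobs(i,red,6): print(n,"red",a,c,cast(n,c,.068,P)[:2])
for a,c,m in blobs(tp[175:217,170:232],lambda h,s,v:v<60,15): print("dark in box",a,c+[170,175])
E
```

```text
time_s: 23.4
tcp_pos: [0.3779, -0.2374, 0.2524]
eef_rot: [-179.9, -0.0, 15.3]
contact_force: [-0.3, 0.0, -1.3]
gripper_width: 0.0874
gripper_force: 0.0
wrist mouth [254 -85] None
scene mouth [199 178] [188 191 189]
top mouth [311 190] [167 173 182]
wrist red 534 [254.41198502  41.57303371] [ 0.49445324 -0.2059102 ]
top red 25 [318.88 216.88] [ 0.49272584 -0.20329774]
scene red 526 [356.89923954  27.5       ] [-0.95874162 -0.30152838]
scene red 23 [211.69565217 158.95652174] [ 0.48839371 -0.2087541 ]
dark in box 16 [172.8125 176.6875]
```

```bash
python3 -c "
from plant import r
print(r.close_job())"
```

```text
the job is handed in; nothing more can be done
None
```

The knob was pulled out until it hit its stop, the nutmeg was dropped into the mill's open chamber, and the knob was pushed home so the gate is shut; I handed the job in at about 23.5 s.

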